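Put the centrifuge service tools back into their foam insert

ROBOT

A 6-joint arm with a two-finger parallel gripper is mounted at the origin on the work surface; the furniture and walls round the work are solid. World frame = base frame: x ahead of the robot, y to its left, z up, the work surface at z = 0. Lengths are in m, angles in degrees, forces in N, time in s.
With the tool pointing down it reaches from about 0.35 to 0.875 m from the base axis. Payload 4.2 kg.
Tool frame: the origin (TCP) lies midway between the tips of the shut fingers; the grasp point (between the pads) lies 19 mm behind it; z points along the fingers, y is the line along which they close (so a half turn about z gives the same grasp; the last joint's range is limited). The gripper opens to 87 mm and grips with 3 to 60 N. Pads are 19 mm wide; open, the fingers measure 117 mm over their backs; the gripper's body (75 mm by 190 mm) begins 51 mm behind the grasp point.
Start: joints at [83.285, 22.042, 0.453, 0, -68.411, -14.817], TCP at [0.229, 0.581, 0.223] pointing down, gripper open.
Joint ranges: [-179.83, 179.83], [-69.29, 118.12], [-61.27, 80.66], [-181.25, 117.63], [-171.15, -9.14], [-177.46, 177.46]. Speed limits (degrees/s): [159.86, 159.86, 180, 180, 180, 180].

INTERFACE

Orientations are given as [roll, pitch, yaw] about the fixed x, y, z axes, in that order (R = Rz(yaw) Ry(pitch) Rx(roll)).
In Python, from workcell import env gives the robot as it stands. The module is installed in compiled form; this text tells all that it offers. Calls block until the motion is done:
- env.goto(position, orientation): joint-space move of the TCP to a pose.
- env.move_straight(position, rotation=None, rate=0.15, force_limit=None): straight line of the TCP; rotation=None keeps the orientation; rate is the mean speed in m/s. With force_limit (N) it stops when the force on the tool has changed by that much, and returns True; else False.
- env.set_joints(angles): joint-space move.
- env.gripper_to(opening, grasp_force=None): opening from 0.0 (shut) to 1.0 (fully open); grasp_force is the grip in N (None keeps the last); returns when the fingers have stopped.
- env.dwell(seconds).
- env.inverse_kinematics(position, orientation): joint angles nearest the present ones, or None.
- env.read_state(): the state.
- env.grab_frame(name): name is "scene" or "side" or "wrist"; returns a dict with "image" (420x560x3 uint8, blue, green, red), "fx", "fy", "cx", "cy" (pixels), "position" and "orientation" of the camera in the world. Camera axes: x right, y up, looking along -z (the intrinsics and any distortion apply to the point x, -y, -z); pixel columns grow to the right and rows downward; lengths in m; the calibration is good to about 2 mm. The wrist camera is an equidistant fisheye: a pixel r from the principal point sees the ray r / f radians off the axis. A picture is of the moment at which its call begins. There is no depth.
A pose or a line that the arm cannot do raises env.Unreachable and nothing moves.
- env.close_job(): hands the job in; it is judged then, once.
Trained networks look in a picture, given as the dict that the camera call returned (one of the last four; its "shot" number tells which), for a name from the list of things; names that differ only in an ending like _2 or _b are one class to them, and where a whole thing is asked for, a point or a joint stands for the part that bears it (a point fixed in the world has none). Each returns a list of dicts, best first, with "score" (0 to 1); they miss things now and then, are a little off and sometimes report something else, mostly with a low value. They report only what shows in the picture. A call takes as long as a camera call.
- env.search_frame(picture, thing): "xyz" ([x, y, z] in m, in world coordinates, good to about 4 mm: the middle of the surface that is visible of it).
- env.trace(picture, thing): "mask" (420x560 bool, what is visible of it).
The state is a dict: "clock": time; "joint_positions": joint angles; "qvel": joint speeds; "joint_torque": joint torques, N m; "position": TCP position; "tool_rot": TCP orientation; "force": force on the tool from outside, world axes, zero at the start; "wrist_torque": the same for the moment, N m; "opening": opening from 0.0 (shut) to 1.0 (fully open); "finger_force": force on a finger pad.
Only numpy, scipy, OpenCV 4.12 (cv2) and the standard library are available. Lean on these libraries where they do the work, as an engineer would, in place of code of your own. Each camera call takes 0.05 s, during which the arm holds its last target. There are 200 camera calls.

TASK

Put the two centrifuge service tools back into the foam insert of the grey kit tray: the T-handled rotor key into its T-shaped cutout, and the white stem thermometer, display up, into the long cutout with its metal stem tucked under the little foam bridge. Press each tool fully home past the springy foam ribs, so that it lies level on the floor of its cutout, then let go. Leave the other things on the bench where they are.

Things in the scene. Friction and masses are not known exactly. Their poses are not given: they have to be found in the camera images.
- kit_tray: Shallow grey tray, 174 x 210 mm (end tabs stand 12 mm farther out), fixed to the bench, filled with dark foam. Origin: centre of its underside, on the bench; x across the tray, y along it, z up. Foam top at z = 24 mm. Two cutouts, each with a wide finger hollow at its middle (floors at z = 4 mm).
- thermo_cut (a point): Centre of the floor of the body part of the thermometer cutout; axes as the tray's. Tray frame: x = -28, y = -38, z = 4 mm. Body part 29 mm wide (x), 100 mm long (y), 20 mm deep; finger hollow 82 mm (x) by 56 mm (y) centred here. From its +y end a stem channel, 10 mm wide, floor 2 mm lower, runs on along y to 112 mm from here, under the bridge. Home: the thermometer's x axis along tray +y.
- bridge (a point): Middle of the underside of the foam bridge that roofs the stem channel; axes as the tray's. Tray frame: x = -28, y = 53, z = 15.5 mm. The bridge is 18 mm long in y, 8.5 mm thick, its top flush with the foam; 13.5 mm are free below it. The stem cannot enter from above: only lengthwise from -y, nose down (about 10 to 14 degrees), tail above the foam.
- thermo_ribs (a point): Midway between the two springy ribs, 18 mm long in y, that stand 3.5 mm out from the walls at the tail of the thermometer cutout, 7 to 17 mm above its floor; axes as the tray's. Tray frame: x = -28, y = -76, z = 16 mm. A tail merely laid in stays about 7 mm high on them; pushing it past takes some 5 to 20 N, then it stops hard on the floor.
- key_cut (a point): Centre of the key cutout on its floor level; axes as the tray's. Tray frame: x = 34, y = 24, z = 12 mm. T-shaped, 12 mm deep: handle slot 80 mm (x) by 20 mm (y) centred at y = +50 mm from here, shank channel 13 mm wide, socket pocket 19 mm wide from y = -62 to -36 mm. Finger hollow 66 mm (x) by 48 mm (y) centred here. Home: the key's x axis along tray -y.
- key_ribs (a point): Middle of the shank channel's two pairs of springy ribs, at y = +34 and -31 mm from key_cut, 14 mm long, 3.5 mm out from the walls, their middle at the height of this point; axes as the tray's. Tray frame: x = 34, y = 26, z = 20.5 mm. A key merely laid in stays about 6 mm high on them; pushing it past takes some 5 to 20 N, then it stops hard on the floor.
- stem_home (a point): Where thermo_tip is when home: tray frame x = -28, y = 70, z = 9 mm. Axes as the tray's.
- tail_home (a point): Where thermo_tail is when home: tray frame x = -28, y = -78, z = 30 mm, 6 mm above the foam. Axes as the tray's.
- key_handle_home (a point): Where key_handle is when home: tray frame x = 34, y = 74, z = 20 mm. Axes as the tray's.
- key_socket_home (a point): Where key_socket is when home: tray frame x = 34, y = -36, z = 20 mm. Axes as the tray's.
- thermo_mid (a point): Centre of the white body of the thermometer, a bar 96 mm long, 26 wide, 26 high with rounded long edges, display on top, lying on the bench (underside 13 mm below). x from tail to stem, y across, z up. A steel stem 6 mm thick, 60 mm long leaves the front end (48 mm from here) along x, its axis 5 mm above the underside. About 0.12 kg, balanced near here; hold it across its width.
- thermo_tip (a point): Tip of the stem, 108 mm in x from thermo_mid, 5 mm above the underside. Axes as thermo_mid.
- thermo_tail (a point): Point on the top face near the tail end: -40 mm in x and +13 mm in z from thermo_mid; a place to press on. Axes as thermo_mid.
- key_mid (a point): Middle of the rotor key, on the axis of its shank, 8 mm above the bench. The key is a T lying flat: x along the shank from handle to socket, y along the handle, z up. Steel shank 10 mm thick from x = -43 to 38 mm; socket 16 mm thick, x = 38 to 60 mm; black handle bar 16 mm thick, 76 mm long in y, at x = -50 mm. About 0.16 kg, balanced near here; hold it across the shank here.
- key_handle (a point): Centre of the key's handle bar, -50 mm in x from key_mid. Axes as key_mid.
- key_socket (a point): End of the key's socket, 60 mm in x from key_mid. Axes as key_mid.
- label_roll: Roll of white labels lying flat, 63 x 80 x 30 mm, origin at its underside; not to be disturbed.
- marker: Felt marker lying on the bench, 136 mm long, 16 mm thick; not to be disturbed.
- timer: White bench timer, 50 x 66 x 58 mm; not to be disturbed.
- sample_cup: White specimen cup with lid, 58 mm wide, 62 mm high; not to be disturbed.

How it is judged:
By the outcome, as a careful person would: the job done as asked, in the order asked, and still so for the second after the job is handed in, with the robot touching nothing.
It also fails if it takes over 58 s, if anything falls off the work surface, if the arm or the gripper's body presses on something with over 40 N, if the wrist force passes 120 N, or if a joint passes its speed limit or range.

## Working session

There is one attempt and no reset: what is moved stays moved. The work goes in short steps, each a Python script; the robot and the scene stay as the last script left them, time stands still between calls to the robot, and variables do not carry over. Pictures are saved under pics/ and viewed, at most 10 in all, crops included, and the job is handed in when it is done.

```bash
mkdir -p pics; python3 - <<'E'
from workcell import env
import cv2,numpy as np
ims=[]
for n in ["scene","side","wrist"]:
    f=env.grab_frame(n); cv2.imwrite(f"pics/{n}0.png",f["image"])
    print(n,f["fx"],f["fy"],f["cx"],f["cy"],np.round(f["position"],3),np.round(f["orientation"],2),[k for k in f])
    for t in ["kit_tray","thermo_mid","thermo_tip","thermo_tail","key_mid","key_handle","key_socket","bridge"]:
        r=env.search_frame(f,t)
        print(t,[(np.round(d["xyz"],3).tolist(),round(d["score"],2)) for d in r[:2]])
print(env.read_state())
E
```

```text
scene 390.01633712447665 390.01633712447665 280.5903668830744 214.95619181347533 [-0.114  0.61   0.505] [  61.37    0.36 -123.87] ['image', 'fx', 'fy', 'cx', 'cy', 'position', 'orientation', 'shot']
kit_tray [([0.648, 0.056, 0.026], 0.79), ([0.608, -0.2, 0.053], 0.16)]
thermo_mid [([0.468, 0.346, 0.023], 0.96)]
thermo_tip [([0.471, 0.346, 0.021], 0.57)]
thermo_tail [([0.47, 0.345, 0.018], 0.56)]
key_mid [([0.599, 0.305, 0.015], 0.87), ([0.649, 0.051, 0.028], 0.6)]
key_handle [([0.602, 0.307, 0.011], 0.83), ([0.718, 0.192, 0.011], 0.24)]
key_socket [([0.602, 0.309, 0.016], 0.54), ([0.786, 0.06, 0.034], 0.41)]
bridge [([0.65, 0.056, 0.021], 0.78)]
side 462.1689050915242 462.1689050915242 274.33134540986265 204.5454863091779 [0.315 1.227 0.933] [  52.32    1.29 -165.89] ['image', 'fx', 'fy', 'cx', 'cy', 'position', 'orientation', 'shot']
kit_tray [([0.594, 0.004, 0.025], 0.81)]
thermo_mid [([0.476, 0.352, 0.022], 0.8)]
thermo_tip [([0.477, 0.356, 0.021], 0.62)]
thermo_tail [([0.474, 0.354, 0.025], 0.7), ([0.589, 0.003, 0.022], 0.66)]
key_mid [([0.605, 0.312, 0.01], 0.71)]
key_handle [([
[... 441 characters left out ...]
[]
bridge []
{'clock': 1.35, 'joint_positions': array([ 8.32835165e+01,  2.20434328e+01,  4.51848190e-01,  1.36442206e-03,
       -6.84110376e+01, -1.48164275e+01]), 'qvel': array([ 0.04835486, -0.08936645, -0.02328761, -0.04313799,  0.02742479,
        0.02611981]), 'joint_torque': array([-9.61199794e-05, -3.90469444e+01,  1.87615550e+01,  4.22428429e+00,
        1.53617532e-02, -2.14485760e-05]), 'position': array([0.22937538, 0.58136509, 0.2225298 ]), 'tool_rot': array([ 1.79997789e+02, -1.89707435e-03, -2.15324088e+01]), 'force': array([0.18296806, 0.49579077, 0.01964765]), 'wrist_torque': array([-0.0395021 ,  0.0297034 , -0.05477211]), 'finger_force': 0.0, 'opening': 0.9992081948327949}
```

View pics/scene0.png

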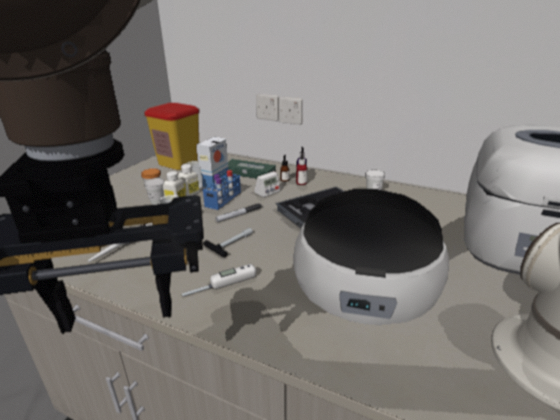

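View pics/side0.png

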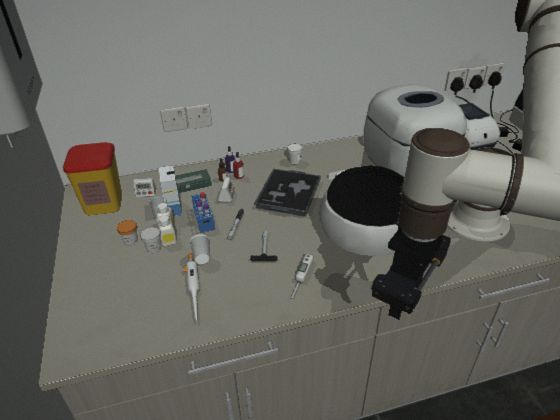

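```bash
cat > h.py <<'E'
from workcell import env
import cv2,numpy as np
from scipy.spatial.transform import Rotation as Ro
def rot(o): return Ro.from_euler('xyz',o,degrees=True)
def ray(f,u,v,fish):
    x,y=(u-f["cx"])/f["fx"],(v-f["cy"])/f["fy"]
    if fish:
        r=np.hypot(x,y); s=np.sin(r)/r if r>1e-9 else 1; d=np.array([x*s,-y*s,-np.cos(r)])
    else: d=np.array([x,-y,-1.])
    return rot(f["orientation"]).apply(d)
def px(f,u,v,z,fish=True):
    d=ray(f,u,v,fish); p=np.array(f["position"]); return p+d*(z-p[2])/d[2]
def proj(f,P,fish=True):
    c=rot(f["orientation"]).inv().apply(np.atleast_2d(P)-f["position"])
    x,y,z=c[:,0],-c[:,1],-c[:,2]
    if fish:
        r=np.hypot(x,y); k=np.arctan2(r,z)/np.maximum(r,1e-9)
        x,y=x*k,y*k
    else: x,y=x/z,y/z
    return np.c_[f["cx"]+f["fx"]*x,f["cy"]+f["fy"]*y]
E
python3 - <<'E'
from h import *
import pickle
def look(n):
    f=env.grab_frame("wrist"); cv2.imwrite(f"pics/{n}.png",f["image"]); pickle.dump(f,open(n+".pkl","wb"))
    m={}
    for t in ["thermo_mid","key_mid","kit_tray"]:
        r=env.search_frame(f,t); print(n,t,[(np.round(d["xyz"],3).tolist(),round(d["score"],2)) for d in r[:2]])
        r=env.trace(f,t)
        if r: m[t]=r[0]["mask"]; print(r[0]["score"],m[t].sum())
    pickle.dump(m,open(n+"_m.pkl","wb"))
print(env.read_state()["clock"])
env.goto([0.47,0.36,0.30],[180,0,-21.5]); look("w1")
env.goto([0.52,0.07,0.36],[180,0,-21.5]); look("w2")
print(env.read_state()["clock"],env.read_state()["joint_positions"])
E
```

```text
1.35
w1 thermo_mid [([0.482, 0.339, 0.022], 0.8)]
0.89 1496
w1 key_mid [([0.608, 0.309, 0.017], 0.6)]
0.66 1309
w1 kit_tray [([0.571, 0.016, 0.026], 0.82)]
0.79 8444
w2 thermo_mid [([0.483, 0.325, 0.023], 0.94)]
0.95 681
w2 key_mid [([0.611, 0.303, 0.015], 0.79)]
0.75 818
w2 kit_tray [([0.599, -0.008, 0.026], 0.65), ([0.609, 0.308, 0.017], 0.44)]
0.92 15588
4.4667 [ 2.54650399e+01  8.30826852e+00  1.03835906e+00 -6.86284131e-05
 -8.27584042e+01  4.30969680e+01]
```

View pics/w1.png

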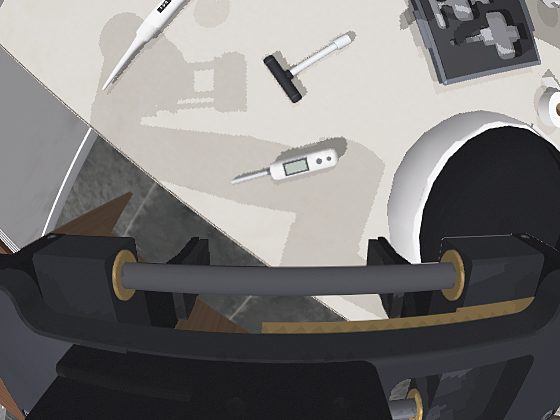

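View pics/w2.png

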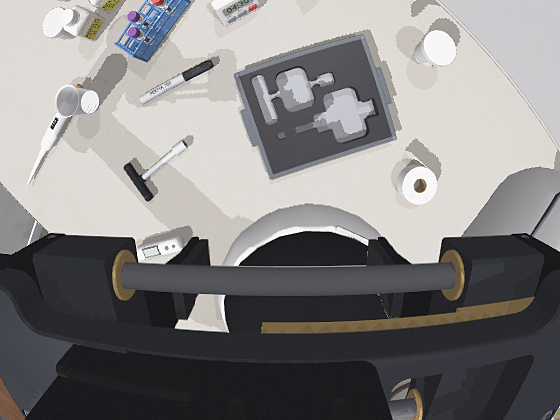

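```bash
cat >> h.py <<'E'
def rect(f,c,z,S,s,fish=True):
    "top view: col = world -y.. ; rows = world -x"
    H=np.arange(int(S*s))/s-S/2
    X,Y=np.meshgrid(c[0]-H,c[1]-H,indexing='ij')
    q=proj(f,np.c_[X.ravel(),Y.ravel(),np.full(X.size,z)],fish).astype(np.float32).reshape(*X.shape,2)
    return cv2.remap(f["image"],q[...,0],q[...,1],cv2.INTER_CUBIC)
E
python3 - <<'E'
from h import *
import pickle
f=pickle.load(open("w2.pkl","rb")); m=pickle.load(open("w2_m.pkl","rb"))
a=rect(f,(0.60,-0.005),0.024,0.30,2000)
cv2.imwrite("pics/tray.png",a)
f=pickle.load(open("w1.pkl","rb"))
a=rect(f,(0.54,0.33),0.013,0.24,2500)
cv2.imwrite("pics/tools.png",a)
m=pickle.load(open("w1_m.pkl","rb"))
for k in ["thermo_mid","key_mid"]:
    v,u=np.nonzero(m[k]); print(k,u.min(),u.max(),v.min(),v.max())
E
```

```text
thermo_mid 231 339 148 182
key_mid 263 350 34 103
```

View pics/tray.png

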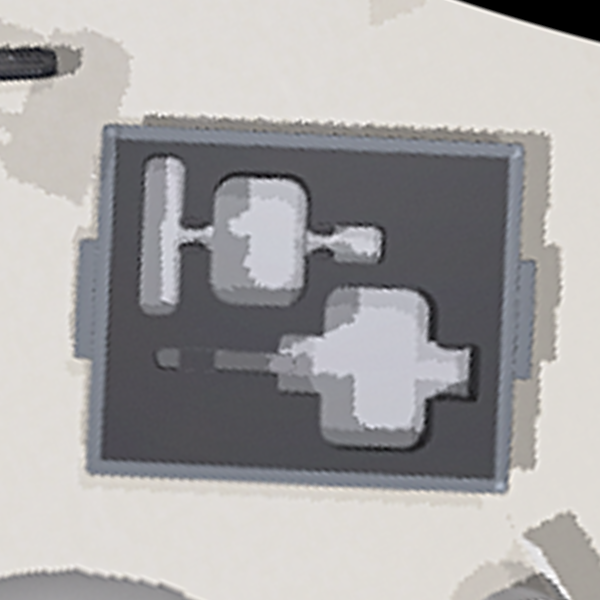

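View pics/tools.png

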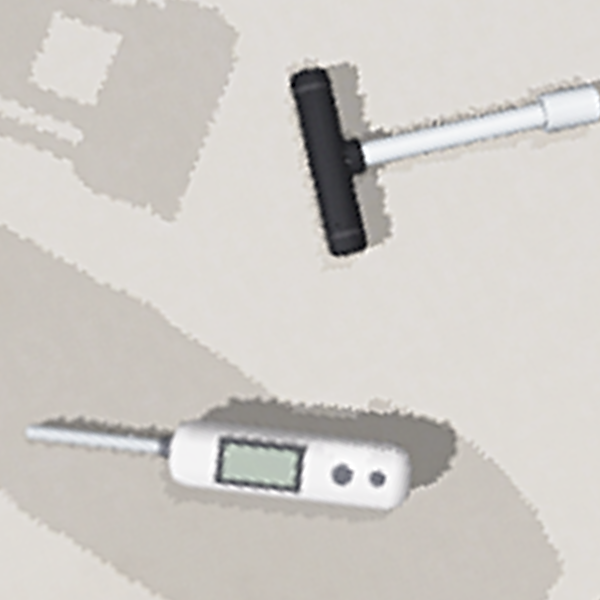

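```bash
python3 - <<'E'
from h import *
import pickle
from scipy.optimize import minimize,least_squares
sc=env.grab_frame("scene"); sd=env.grab_frame("side")
w1=pickle.load(open("w1.pkl","rb")); w2=pickle.load(open("w2.pkl","rb"))
# original scene/side cams are fixed
obs=[(sc,0,[(303,243),(375,190),(443,240),(372,280)]),(sd,0,[(327,205),(366,167),(345,223)]),(w2,1,[(310,232),(228,290)]),(w1,1,[(420,215),(505,125)])]
t=np.linspace(0,2*np.pi,180)
def res(p):
    C=np.c_[p[0]+p[2]*np.cos(t),p[1]+p[2]*np.sin(t),np.full(180,p[3])]; o=[]
    for f,fi,P in obs:
        q=proj(f,C,fi)
        for a in P: o.append(np.min(np.hypot(*(q-a).T)))
    return np.array(o)
r=least_squares(res,[0.35,0.1,0.12,0.18]); print("centrifuge rim",r.x.round(3),r.fun.round(1))
m=pickle.load(open("w1_m.pkl","rb"))
def box(x0,x1,y0,y1,z0,z1): return np.array([[x,y,z] for x in(x0,x1) for y in(y0,y1) for z in(z0,z1)])/1000
TH=[box(-48,48,-13,13,-9,9),box(-48,48,-9,9,-13,13),box(48,108,-2.5,2.5,-10.5,-5.5)]
KE=[box(-43,38,-4,4,-4,4),box(38,60,-7,7,-7,7),box(-57,-43,-38,38,-7,7)]
W=4
def fit(name,M,zc,p0):
    mk=cv2.resize(m[name].astype(np.uint8)*255,None,fx=W,fy=W,interpolation=cv2.INTER_LINEAR)>127
    def render(p):
        im=np.zeros(mk.shape,np.uint8)
        R=Ro.from_euler('z',p[2],degrees=True)
        for b in M:
            q=(proj(w1,R.apply(b)+[p[0],p[1],zc])+.5)*W
            cv2.fillConvexPoly(im,cv2.convexHull(np.round(q*16).astype(np.int32)),1,shift=4)
        return im>0
    c=lambda p:np.sum(render(p)^mk)
    best=None
    for k in range(3):
        s=np.array([p0]+[np.add(p0,d) for d in ([.008,0,0],[0,.008,0],[0,0,4])])
        r=minimize(c,p0,method="Nelder-Mead",options=dict(initial_simplex=s,xatol=1e-4)); p0=r.x
    print(name,r.x.round(4),r.fun/mk.sum())
    im=w1["image"].copy(); return render(r.x)
a=fit("thermo_mid",TH,.013,[.482,.339,81.6]); b=fit("key_mid",KE,.008,[.605,.305,-78])
im=cv2.resize(w1["image"],None,fx=W,fy=W,interpolation=cv2.INTER_CUBIC)
for x in(a,b):
    cs,_=cv2.findContours(x.astype(np.uint8),cv2.RETR_EXTERNAL,cv2.CHAIN_APPROX_NONE); cv2.drawContours(im,cs,-1,(0,0,255),1)
cv2.imwrite("pics/fit.png",im[100:760,900:1440])
print(env.read_state()["clock"])
E
```

```text
centrifuge rim [0.319 0.112 0.135 0.121] [ 2.4 10.2  4.4  6.5  1.8  3.8  4.2  2.1  5.5  1.4  1. ]
thermo_mid [ 0.4754  0.3342 83.2649] 0.09572956710680261
key_mid [  0.6068   0.2701 -77.0223] 0.134909264565425
4.5667
```

View pics/fit.png

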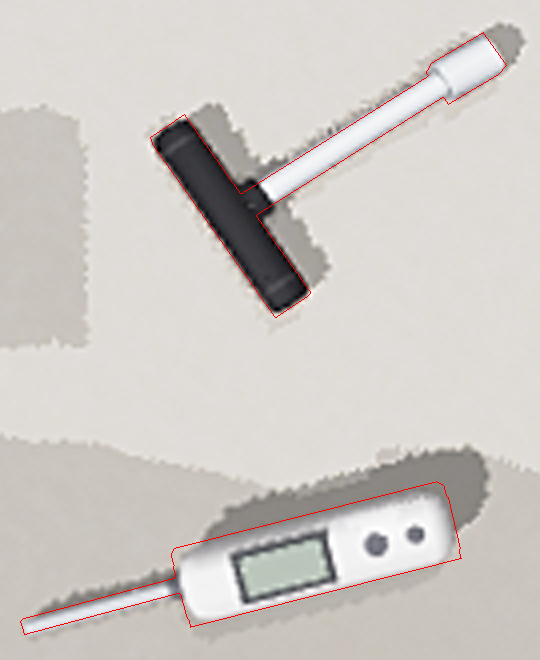

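```bash
cat >> h.py <<'E'
T0=np.array([.596,-.0079,0]); TY=-2.5
def tray(p): return T0+Ro.from_euler('z',TY,degrees=True).apply(np.array(p)/1000.)
# outlines at foam top, tray frame
def rc(x0,x1,y0,y1,z=24): return [[x0,y0,z],[x1,y0,z],[x1,y1,z],[x0,y1,z]]
OUT=[rc(-87,87,-105,105),rc(-6,74,64,84),rc(27.5,40.5,-12,64),rc(24.5,43.5,-38,-12),rc(1,67,0,48),rc(-42.5,-13.5,-88,12),rc(-69,13,-66,-10),rc(-33,-23,12,74)]
def overlay(f,im,c,S,s):
    for o in OUT:
        P=np.array([tray(p) for p in o]); q=np.c_[(c[1]-P[:,1]+S/2)*s,(c[0]-P[:,0]+S/2)*s]
        cv2.polylines(im,[np.round(q).astype(int)],True,(0,0,255),1)
E
python3 - <<'E'
from h import *
import pickle
st=env.read_state
K=[.6068,.2701]
env.gripper_to(.4,40)
env.goto([*K,.12],[180,0,-77])
print(env.move_straight([*K,.003],rate=.12,force_limit=15),st()["position"])
env.gripper_to(0,40); s=st(); print(s["opening"],s["finger_force"],s["position"])
env.move_straight([*K,.15],rate=.2)
print(st()["opening"])
p=tray([34,54,0])
env.goto([p[0],p[1],.20],[180,0,-90+TY])
f=env.grab_frame("wrist"); pickle.dump(f,open("w3.pkl","wb")); s=st()
print(s["position"],s["tool_rot"],s["clock"],s["opening"])
c=(.60,-.005); a=rect(f,c,.024,.30,2000); overlay(f,a,c,.30,2000); cv2.imwrite("pics/w3.png",a)
f=pickle.load(open("w2.pkl","rb")); 
E
```

```text
False [0.60748785 0.27049599 0.00402393]
0.09793306906143621 39.999446868896484 [0.60687287 0.27016216 0.00323998]
0.1011289164715127
[0.63211281 0.04588312 0.19900358] [ 1.79921195e+02 -5.69347371e-03 -9.24029067e+01] 10.4667 0.10219382599324367
```

View pics/w3.png

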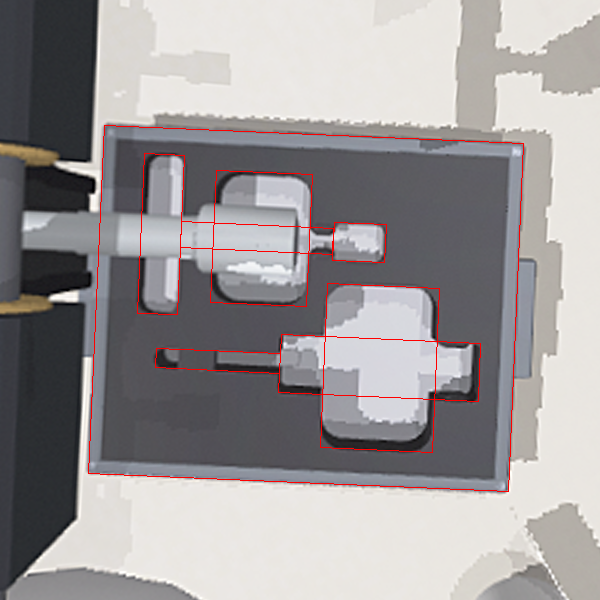

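```bash
python3 - <<'E'
from h import *
import pickle
f=pickle.load(open("w3.pkl","rb"))
tcp=np.array([0.63211281,0.04588312,0.19900358]); R=rot([179.92,0,-92.40])
for (u,v) in [(299,207),(303,237),(297,271),(199,206),(196,272)]:
    P=[.60-(v/2000-.15),-.005-(u/2000-.15),.024]
    q=proj(f,P)[0]
    for z in (.204,.209): print((u,v),z,(R.inv().apply(px(f,*q,z)-tcp)*1000).round(1),end=' ')
    print()
print(f["position"])
E
```

```text
(299, 207) 0.204 [61.2 -8.1 -5. ] (299, 207) 0.209 [ 61.5  -7.8 -10. ] 
(303, 237) 0.204 [62.5 -1.1 -5. ] (303, 237) 0.209 [ 62.7  -1.1 -10. ] 
(297, 271) 0.204 [61.4  6.9 -5. ] (297, 271) 0.209 [ 61.7   6.7 -10. ] 
(199, 206) 0.204 [37.8 -7.3 -5. ] (199, 206) 0.209 [ 38.9  -7.1 -10. ] 
(196, 272) 0.204 [37.8  8.2 -5. ] (196, 272) 0.209 [ 38.8   7.9 -10. ] 
[ 0.62977237 -0.02541934  0.36237911]
```

```bash
python3 - <<'E'
from h import *
st=env.read_state
def rep(l,h): s=st(); p=Ro.from_euler('z',-TY,degrees=True).apply(s["position"]-T0)*1000; print(l,h,p.round(1),s["force"].round(1),round(s["opening"],3),round(s["clock"],1))
p=tray([34,24.7,0]); P=lambda z:[p[0],p[1],z]
env.goto(P(.06),[180,0,-90+TY])
h=env.move_straight(P(.0235),rate=.06,force_limit=8); rep("lower",h)
if not h:
    env.gripper_to(0,60)
    h=env.move_straight(P(.0145),rate=.03,force_limit=35); rep("press",h)
E
```

```text
lower False [34.1 24.6 23.4] [-1.1 -0.1 -1.3] 0.096 11.8
press False [34.3 24.7 15.2] [-1.9  0.4  4.1] 0.094 12.5
```

```bash
python3 - <<'E'
from h import *
st=env.read_state
def rep(l,h): s=st(); p=Ro.from_euler('z',-TY,degrees=True).apply(s["position"]-T0)*1000; print(l,h,p.round(1),s["force"].round(1),round(s["opening"],3),round(s["clock"],1))
env.gripper_to(.27); rep("open",0)
p=st()["position"]; env.move_straight([p[0],p[1],.07],rate=.15)
env.gripper_to(0)
for y in (74,-24):
    p=tray([34,y,0])
    env.goto([p[0],p[1],.05],[180,0,-90+TY])
    env.move_straight([p[0],p[1],.036],rate=.06)
    h=env.move_straight([p[0],p[1],.024],rate=.025,force_limit=25); rep("press",h)
    env.move_straight([p[0],p[1],.07],rate=.15)
E
```

```text
open 0 [34.  24.7 14.3] [-0.4 -0.5  0.6] 0.27 13.1
press True [34.5 74.  28.3] [-2.   0.7  5.4] 0.006 15.6
press True [ 34.5 -23.8  28.2] [-1.7  1.   5.4] 0.008 17.3
```

```bash
cat >> h.py <<'E'
st=env.read_state
def rep(l,h): s=st(); p=Ro.from_euler('z',-TY,degrees=True).apply(s["position"]-T0)*1000; print(l,h,p.round(1),s["force"].round(1),round(s["opening"],3),round(s["clock"],1))
G=7.0 # tcp below thermo_mid along its z, mm
def thp(tip_y,tip_z,th):
    t=np.radians(th); c,s=np.cos(t),np.sin(t)
    up=np.array([s,c])            # object's z in (y,z)
    mid=np.array([tip_y,tip_z])-108*np.array([c,-s])+8*up
    g=mid-G*up
    Rt=Ro.from_euler('z',TY,degrees=True)
    R=Rt*Ro.from_euler('x',-th,degrees=True)*Rt.inv()*rot([180,0,-90+TY])
    return tray([-28,g[0],g[1]]).tolist(),R.as_euler('xyz',degrees=True).tolist()
E
python3 - <<'E'
from h import *
import pickle
M=[.4754,.3342]
env.gripper_to(.55,40)
env.goto([*M,.13],[180,0,83.26-180])
h=env.move_straight([*M,.006],rate=.12,force_limit=10); rep("down",h); print(st()["position"])
if not h:
    env.gripper_to(0,40); rep("grip",0); print(st()["position"],st()["tool_rot"])
    env.move_straight([*M,.20],rate=.2)
    P=tray([-28,-20,0]); env.goto([P[0],P[1],.22],[180,0,-90+TY])
    a=thp(36,60,12); print(a)
    env.goto(*a); rep("above",0)
    f=env.grab_frame("wrist"); pickle.dump(f,open("w4.pkl","wb")); cv2.imwrite("pics/w4.png",f["image"])
    f=env.grab_frame("side"); pickle.dump(f,open("s4.pkl","wb")); cv2.imwrite("pics/s4.png",f["image"])
    print(st()["position"],st()["tool_rot"])
E
```

```text
down False [-135.   337.     6.8] [0.8 0.3 1.1] 0.554 21.5
[0.47587331 0.33465889 0.00675347]
grip 0 [-135.4  336.6    6.3] [-1.1 -0.   1.3] 0.298 22.0
[0.47545872 0.3343231  0.00632607] [-1.79988100e+02  1.54317007e-02 -9.67327702e+01]
([0.5649980672189764, -0.07604460243529447, 0.08343261020905182], [180.0, -12.000000000000004, -92.5])
above 0 [-26.4 -68.3  84.4] [ 1.1  0.3 -1.6] 0.291 25.1
[ 0.56758797 -0.07502811  0.08593464] [-179.66170274  -11.90654454  -92.5077628 ]
```

```bash
python3 - <<'E'
import cv2,numpy as np
a=cv2.imread("pics/w4.png");b=cv2.imread("pics/s4.png")[130:250,230:350]
b=cv2.resize(b,(240,240),interpolation=cv2.INTER_CUBIC)
c=np.zeros((420,800,3),np.uint8);c[:,:560]=a;c[:240,560:]=b
cv2.imwrite("pics/c4.png",c)
E
```

```text
(no output)
```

View pics/c4.png

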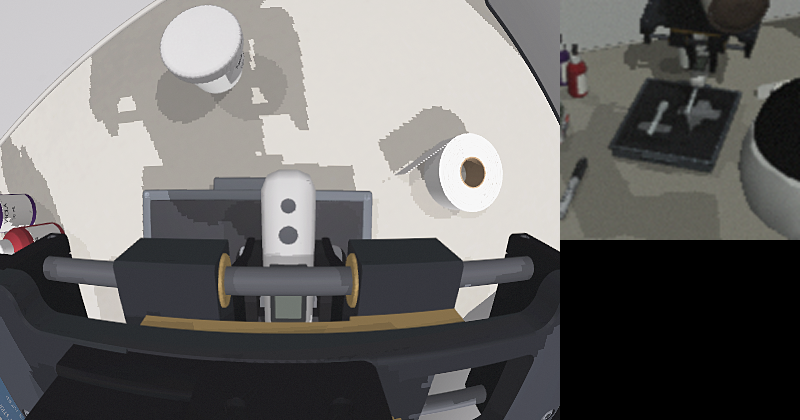

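```bash
python3 - <<'E'
from h import *
import pickle
f=pickle.load(open("w4.pkl","rb")); s=st()
R=rot(s["tool_rot"]).inv(); o=R.apply(np.array(f["position"])-s["position"]); print((o*1000).round(1))
for u,v in [(288,170),(262,190),(314,190)]:
    d=R.apply(ray(f,u,v,True))
    for z in (-.020,-.007,.006): print((u,v),((o+d*(z-o[2])/d[2])*1000).round(1))
rep("now",0)
E
```

```text
[  70.5   -0.2 -161.9]
(288, 170) [ 50.1   0.6 -20. ]
(288, 170) [48.2  0.7 -7. ]
(288, 170) [46.4  0.8  6. ]
(262, 190) [ 41.1 -11.  -20. ]
(262, 190) [ 38.4 -11.9  -7. ]
(262, 190) [ 35.7 -12.9   6. ]
(314, 190) [ 41.2  12.3 -20. ]
(314, 190) [38.5 13.4 -7. ]
(314, 190) [35.8 14.5  6. ]
now 0 [-25.5 -68.3  85.9] [ 0.4  0.2 -2.4] 0.295 25.2
```

```bash
python3 - <<'E'
from h import *
env.dwell(.3); rep("now",0); s=st(); print(s["qvel"].round(1),s["tool_rot"],s["joint_positions"])
print(env.inverse_kinematics(*thp(36,60,12)))
env.move_straight(*thp(36,55,12),rate=.05); rep("m",0); env.dwell(.3); rep("m",0); print(st()["tool_rot"])
E
```

```text
now 0 [-27.5 -69.3  84.4] [ 0.7  0.9 -1.1] 0.294 25.5
[-0.1  0.3 -0.4  0.   0.   0. ] [-179.88479833  -11.96154555  -92.53137196] [ 14.42338942  24.76357752 -24.27806567  16.17583211 -45.5385122
 -28.7711801 ]
[ 14.42802951  24.84005315 -24.33099451  16.18446474 -45.52884425
 -28.77677334]
m 0 [-28.4 -69.6  77.9] [ 0.4  0.  -1.2] 0.296 25.8
m 0 [-27.9 -69.4  78.4] [ 0.3  0.1 -2.1] 0.294 26.1
[-179.9963783   -11.99941569  -92.50139141]
```

```bash
python3 - <<'E'
from h import *
for a,lim in [((36,26,12),None),((36,7.5,12),8),((52,7,11.5),8),((60,7,11),8),((66,7,10),8),((68,8,5.5),15)]:
    h=env.move_straight(*thp(*a),rate=.05,force_limit=lim); env.dwell(.15)
    g=Ro.from_euler('z',-TY,degrees=True).apply(np.array(thp(*a)[0])-T0)*1000
    rep(str(a)+str(g.round(1)),h); print(st()["tool_rot"].round(1))
    if h: break
E
```

```text
(36, 26, 12)[-28.  -69.4  49.4] False [-27.7 -69.3  49.8] [-0.5 -0.4 -1.9] 0.295 27.0
[-179.9  -12.   -92.5]
(36, 7.5, 12)[-28.  -69.4  30.9] False [-27.8 -69.4  31.1] [ 0.  -0.2 -1.8] 0.301 27.6
[-180.   -12.   -92.5]
(52, 7, 11.5)[-28.  -53.6  29.5] False [-28.1 -53.7  29.5] [-0.5  0.5 -1.7] 0.298 28.2
[180.  -11.5 -92.5]
(60, 7, 11)[-28.  -45.8  28.6] False [-28.  -45.8  28.6] [-0.5 -0.1 -0.2] 0.294 28.7
[180.  -11.  -92.5]
(66, 7, 10)[-28.  -40.2  26.7] False [-28.1 -40.3  26.7] [-0.1  0.1 -1.9] 0.293 29.1
[180.  -10.  -92.5]
(68, 8, 5.5)[-28.  -39.4  19.3] False [-28.  -39.1  19.3] [ 1.1  3.1 -2.8] 0.291 29.6
[-180.    -5.5  -92.5]
```

```bash
python3 - <<'E'
from h import *
env.gripper_to(0,60)
for a,lim in [((69,8.5,3.5),25),((69.8,9,0),30)]:
    h=env.move_straight(*thp(*a),rate=.03,force_limit=lim); rep(a,h); print(st()["tool_rot"].round(1))
env.gripper_to(.45); rep("open",0)
p=st()["position"]; env.move_straight([p[0],p[1],.08],rate=.12); env.gripper_to(0)
for y in (-78,-10,-78):
    p=tray([-28,y,0])
    env.goto([p[0],p[1],.055],[180,0,-90+TY]); env.move_straight([p[0],p[1],.041],rate=.06)
    h=env.move_straight([p[0],p[1],.027],rate=.025,force_limit=28); rep(("press",y),h)
    env.move_straight([p[0],p[1],.07],rate=.15)
P=tray([20,40,0]); env.goto([P[0],P[1],.25],[180,0,-90+TY]); env.dwell(.2)
f=env.grab_frame("wrist"); c=(.60,-.005); a=rect(f,c,.024,.30,2000); overlay(f,a,c,.30,2000)
b=env.grab_frame("side")["image"][130:250,230:350]; o=np.zeros((600,800,3),np.uint8); o[:,:600]=a; o[:200,600:]=cv2.resize(b,(200,200)); cv2.imwrite("pics/fin.png",o)
rep("end",0)
E
```

```text
(69, 8.5, 3.5) False [-28.2 -39.1  16.2] [-0.9  1.9 -2.1] 0.293 30.0
[180.   -3.5 -92.6]
(69.8, 9, 0) False [-28.  -38.6  10.3] [-0.9  0.5  0.7] 0.293 30.4
[ 1.80e+02 -1.00e-01 -9.25e+01]
open 0 [-28.  -38.2  10. ] [-0.7 -0.3  0.5] 0.449 31.0
('press', -78) False [-27.5 -78.1  29.4] [-3.8  0.8 14.8] 0.004 34.0
('press', -10) False [-27.8  -9.9  29.4] [-4.6  1.7 16.1] 0.004 35.9
('press', -78) False [-27.7 -78.1  29.3] [-4.9  1.6 13.7] 0.005 37.9
end 0 [ 19.6  39.3 248.9] [ 0.1  0.2 -0.5] 0.01 39.5
```

View pics/fin.png

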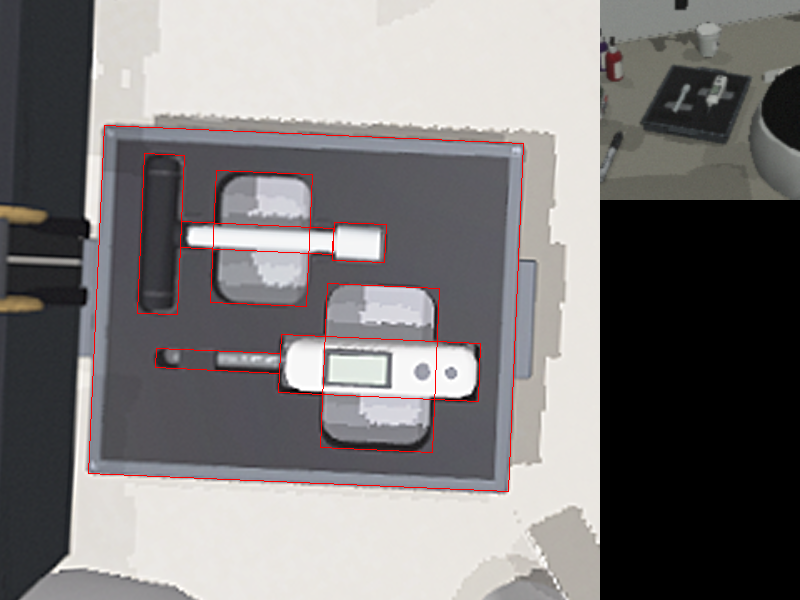

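The picture shows the key's handle at (160,235) and its socket end at (383,243), both inside the T cutout. The thermometer lies display up in its cutout, with the stem running under the bridge at (200,358) and its tip showing beyond at (172,357). The press heights were about 28 mm for the key and 29–30 mm for the thermometer, so both are home.

```bash
python3 -c "
from workcell import env
print(env.close_job())"
```

```text
the job is handed in; nothing more can be done
None
```

Both tools are back in the tray and the job was handed in at about 39.5 s: the key first, then the thermometer (display up, stem under the bridge), each pressed level to its cutout floor and released; the judged result was not shown to me.

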